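# Shut the hinged bar clamp and hold it home in the corner stops

## Robot

A 6-joint arm with a two-finger parallel gripper is mounted at the origin on a cart in front of the work surface, level with it; the furniture and walls round the work are solid. World frame = base frame: x ahead of the robot, y to its left, z up, the work surface at z = 0. Lengths are in m, angles in rad, forces in N, time in s.
With the tool pointing down it reaches from about 0.35 to 0.875 m from the base axis. Payload 4.2 kg.
Tool frame: the origin (TCP) lies midway between the tips of the shut fingers; the grasp point (between the pads) lies 19 mm behind it; z points along the fingers, x is the direction in which the jaws open and shut, and the axes are right-handed (so a half turn about z gives the same grasp; the last joint's range is limited). The gripper opens to 87 mm and grips with 3 to 60 N. Pads are 19 mm wide; open, the fingers measure 117 mm over their backs; the gripper's body (75 mm by 190 mm) begins 51 mm behind the grasp point.
Start: joints at [1.486, 0.385, 0.008, 0, -1.194, -0.259], TCP at [0.211, 0.588, 0.223] pointing down, gripper open.
Joint ranges: [-3.14, 3.14], [-1.21, 2.06], [-1.07, 1.41], [-3.16, 2.05], [-2.99, -0.16], [-3.1, 3.1]. Speed limits (rad/s): [2.79, 2.79, 3.14, 3.14, 3.14, 3.14].

## Interface

Orientations are given as a unit quaternion [x, y, z, w].
In Python, from workcell import env gives the robot as it stands. The module is installed in compiled form; this text tells all that it offers.
- The arm moves only by the tool jog_arm, never from a script. Its argument "increments" is a list of rows, each a list of 7 numbers: the gripper command: -1 is shut, 1 is fully open, values between are in proportion, then the shift along the world's x, y, z in m, then the turn, a rotation vector about the world's x, y, z in degrees. In form: [[grip, tx, ty, tz, wx, wy, wz], ...]. A call has 1 to 12 rows; each row shifts and turns the pose as measured when the row begins; what a row does not reach is not made up. A row lasts 1/8 s, in which the tool goes at most 62.5 mm and 10.7 degrees, less where a joint would pass 70% of its speed; a pose out of reach is approached as far as the arm can. A call is refused whole if a number of a shift passes 0.0625 or a number of a turn 10.7, either way. A call with a gripper value outside its range is refused whole. The fingers move at their own pace and stop on an object; "force" is the grip in N (left out, the last holds). Time passes only in rows, so rows that do not move let the fingers close. It gives the time, the measured TCP pose, the force and the opening at its end, in the units of the state.
- env.observe(): the state, without advancing time (a new reading comes with each control period).
- env.get_image(name): name is "side" or "top"; returns the picture (400x640x3 uint8, red, green, blue); there is no depth.
- env.camera_model(name): a dict with "K" (3x3 intrinsics, pixels), "R" (3x3) and "t" (3): a world point X has camera coordinates R X + t. Camera axes: x right, y down, z forward; pixel columns grow to the right and rows downward; lengths in m; the calibration is good to about 2 mm. A picture is of the moment at which its call begins. camera_model takes no time and is no camera call.
- env.finish_job(): hands the job in, once; it reports no verdict.
The state is a dict: "clock": time; "joint_positions": joint angles; "joint_vel": joint speeds; "tau": joint torques, N m; "position": TCP position; "orientation": TCP orientation; "ft_force": force on the tool from outside, world axes, zero at the start; "ft_torque": the same for the moment, N m; "opening": finger opening in m.
Only numpy, scipy, OpenCV 4.12 (cv2) and the standard library are available. Lean on these libraries where they do the work, as an engineer would, in place of code of your own. Each camera call takes 0.05 s, during which the arm holds its last target.

## Task

Swing the cap of the hinged bar clamp shut until the two halves meet along the seam, then take the closed clamp and set it flat on the corner plate with its nose (the side opposite the hinge) against the far stop and its end against the left stop. Press it firmly into the corner so that it bears on both stops at once, and finish while still gripping it and pushing it there: do not let go. Leave the other things on the table where they lie.

Things in the scene. Friction and masses are not known exactly. Their poses are not given: they have to be found in the camera images.
- clamp_mid (a point): Centre of the shut bar clamp: two bare aluminium half blocks, hinged, one on the other, together 70 (x) x 50 (y) x 56 (z) mm, 0.5 to 0.8 kg, loose. The point is at the seam, 28 mm above the underside, 28 mm below the closed top. Axes turn with the lower block: +x from the hinge to the nose face (at x = +35 mm), y along the hinge, flat end faces at y = +-25 mm, z up.
- clamp_hinge (a point): Middle of the clamp's hinge axis, 39.5 mm behind clamp_mid (its -x) at seam height; the hinge runs along y, its knuckles reach to x = -44 mm of clamp_mid. A 20 mm wide, 18 mm high channel for square bar runs along y through the seam at x = -25 to -5 mm of clamp_mid; ahead of it the end faces are whole and both halves can be gripped together across 50 mm.
- cap (a joint): Angle of the upper half block (cap) about the hinge, rad: 0 = shut, halves face to face; grows as the cap swings up; starts between 0.7 and 1.2, ends at 1.6. The hinge is stiff (0.11 N m friction): the cap stays where it is left, and 1 to 3 N at its nose push it down.
- cap_nose (a point): Middle of the cap's top edge at the nose (free) side: 74.5 mm from the hinge axis along the cap and 28 mm off the cap's seam face. Axes turn with the cap and equal clamp_mid's when shut.
- stop_corner (a point): Inner corner of the fixed steel corner plate (180x180x8 mm): the point on its top surface, 8 mm above the table, where the inner faces of the two stops would meet. +x points to the far stop, +y to the left stop; the free plate lies at x, y = 0 to -158 mm. With the clamp home, clamp_mid is at (-35, -25, +28) mm here, axes parallel.
- far_stop: Low steel bar bolted to the far edge of the plate: 20 (x) x 133 (y) x 12 (z) mm, top 20 mm above the table. The clamp slides easily on plate and stops (friction about 0.25). Origin under its centre, axes as stop_corner; its inner face is at x = -10 mm, which is x = 0 of stop_corner.
- left_stop: Low steel bar bolted to the left edge of the plate: 133 (x) x 20 (y) x 12 (z) mm, top 20 mm above the table. Origin under its centre, axes as stop_corner; its inner face is at y = -10 mm, y = 0 of stop_corner. A finger can reach over it and hold the clamp by its upper 40 mm.
- tube_offcut: square steel tube offcut lying on the table, 40x40x120 mm, origin under its centre (a bystander)
- magnet_square: red welding magnet lying flat, 60x120x18 mm, origin under its centre (a bystander)
- soapstone: marking stick lying on the table, 13x100x7 mm, origin under its centre (a bystander)
- bolt_0: loose bolt lying on the table, 14x56x16 mm, origin under its centre (a bystander)
Mind the look-alikes: they are no part of the job. Of the things like the part that bears clamp_mid, leave any that is pink; of the rest the smaller one is meant.

How it is judged:
By the outcome, as a careful person would: the job done as asked, in the order asked, and still so for the second after the job is handed in, while the arm keeps its last pose, push and grip.
It also fails if it takes over 72 s, if anything falls off the work surface, if the arm or the gripper's body presses on something with over 40 N, if the wrist force passes 120 N, or if a joint passes its speed limit or range.

## Working session

There is one attempt and no reset: what is moved stays moved. The work goes in short steps, Python scripts to look and compute and a tool call to move; the robot and the scene stay as the last step left them, time stands still between calls to the robot, and variables do not carry over. Pictures are saved under pics/ and viewed, and the job is handed in when it is done.

Besides the shell and the picture viewer there is one more tool, called after ">>>" as name([rows], argument=value, ...), one row to a line, values as JSON. jog_arm: Moves the arm, as the interface text tells. Its arguments: {"type":"object","properties":{"increments":{"type":"array","items":{"type":"array","items":{"type":"number"}}},"force":{"type":"number"}},"required":["increments"]}

```bash
mkdir -p pics
python3 - <<'E'
from workcell import env
import cv2,numpy as np
np.set_printoptions(precision=4,suppress=True)
for n in("side","top"):
    im=env.get_image(n); cv2.imwrite(f"pics/{n}0.png",im[...,::-1])
    c=env.camera_model(n); print(n,c["K"],c["R"],c["t"], -np.array(c["R"]).T@np.array(c["t"]))
print(env.observe())
E
```

```text
side [[471.2684   0.     323.2318]
 [  0.     471.2684 201.3519]
 [  0.       0.       1.    ]] [[ 0.9272 -0.3744 -0.0122]
 [-0.2251 -0.5308 -0.8171]
 [ 0.2995  0.7603 -0.5764]] [-0.5169  0.1242  1.0554] [ 0.1912 -0.9301  0.7035]
top [[420.2601   0.     319.707 ]
 [  0.     420.2601 208.6349]
 [  0.       0.       1.    ]] [[ 0.0293 -0.9995 -0.0089]
 [-0.9825 -0.0271 -0.1843]
 [ 0.1839  0.0142 -0.9828]] [-0.0673  0.5332  0.9495] [ 0.3512 -0.0663  1.0308]
{'clock': 0.1, 'joint_positions': array([ 1.4856,  0.3855,  0.0068, -0.0004, -1.194 , -0.2586]), 'joint_vel': array([ 0.0012, -0.0013,  0.0029, -0.0002,  0.0001, -0.0028]), 'tau': array([  0.0011, -39.1688,  18.7935,   4.2319,   0.0135,  -0.0001]), 'position': array([0.2105, 0.5879, 0.2216]), 'orientation': array([-0.5757,  0.8177, -0.0006, -0.0008]), 'ft_force': array([ 0.3729, -0.7224,  0.581 ]), 'ft_torque': array([-0.02  , -0.022 , -0.0149]), 'opening': 0.08729456985134636}
```

View pics/side0.png

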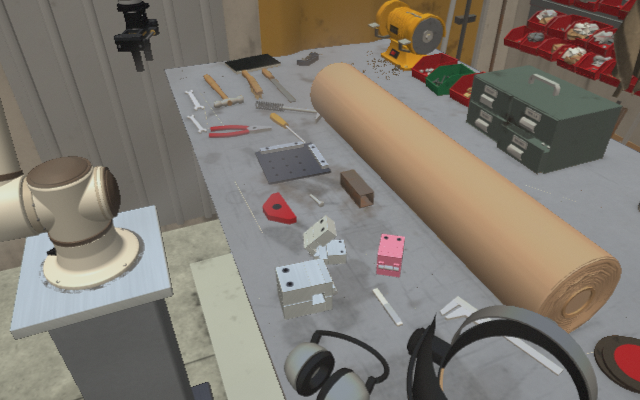

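View pics/top0.png

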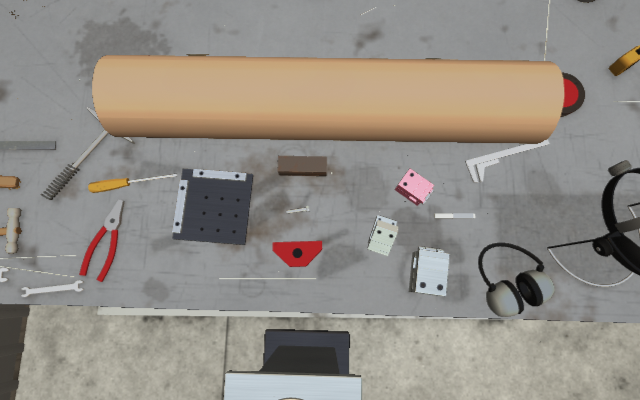

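Candidates for the clamp, in top-view pixels: pink (414,187), large bare aluminium (430,271), small bare aluminium with its cap open (382,235). Pink is excluded and the smaller of the rest is (382,235), which is side-view (325,240). I'll check it in close crops.

Run:
```python
import cv2,numpy as np
s=cv2.imread("pics/side0.png");t=cv2.imread("pics/top0.png")
a=cv2.resize(s[205:275,285:365],(640,560),interpolation=cv2.INTER_CUBIC); cv2.imwrite("pics/c_s.png",a)
a=cv2.resize(t[205:265,350:420],(700,600),interpolation=cv2.INTER_CUBIC); cv2.imwrite("pics/c_t.png",a)
a=cv2.resize(t[160:250,165:265],(660,594),interpolation=cv2.INTER_CUBIC); cv2.imwrite("pics/c_p.png",a)
a=cv2.resize(s[135:190,245:340],(760,440),interpolation=cv2.INTER_CUBIC); cv2.imwrite("pics/c_ps.png",a)
```

```text
(no output)
```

View pics/c_s.png

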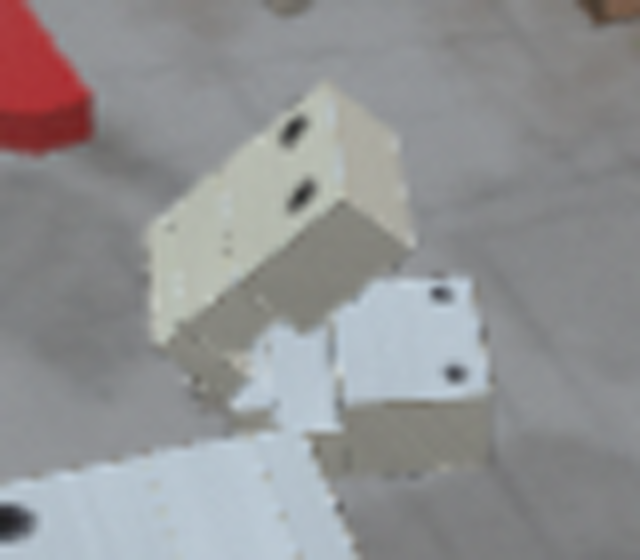

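View pics/c_t.png

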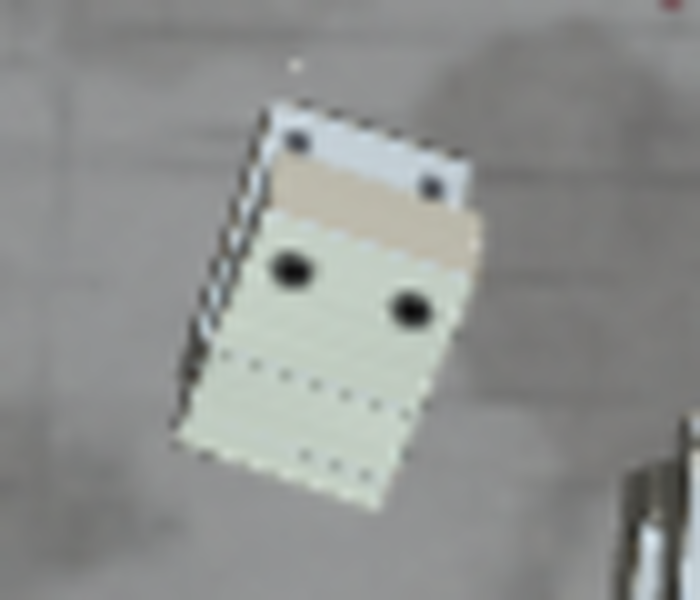

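View pics/c_p.png

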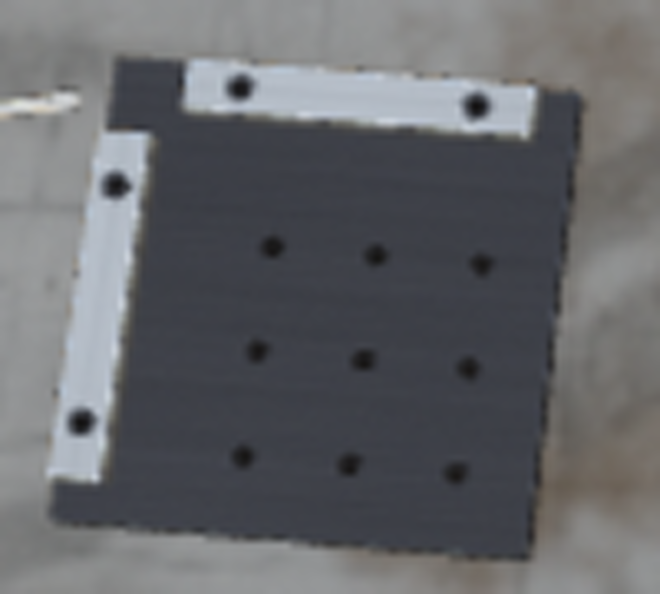

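View pics/c_ps.png

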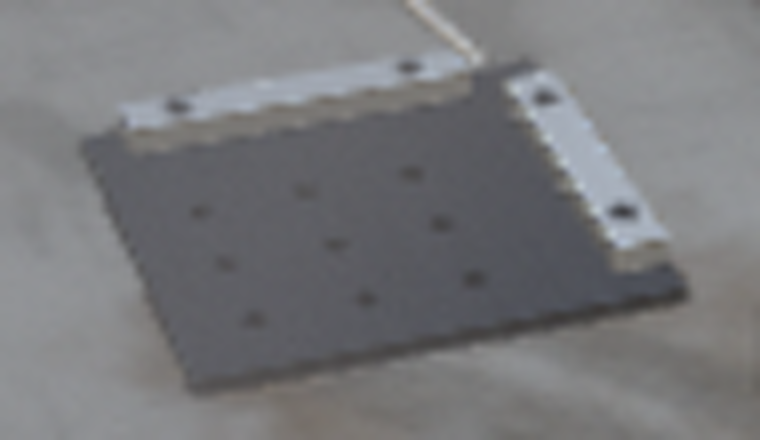

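The crops confirm the small clamp with its cap open. In the top crop the lower block's nose edge runs (272,103)-(470,160) and the cap's nose top edge (265,205)-(472,272). The plate's stops are clear in both views. Next I triangulate matched corners from the two views.

```bash
cat > h.py <<'E'
import numpy as np,cv2
from workcell import env
np.set_printoptions(precision=4,suppress=True)
C={n:env.camera_model(n) for n in("side","top")}
def P(n):
    c=C[n];return np.array(c["K"])@np.c_[c["R"],c["t"]]
def tri(pt,ps):
    X=cv2.triangulatePoints(P("top"),P("side"),np.array(pt,float).reshape(2,1),np.array(ps,float).reshape(2,1))
    X=(X[:3]/X[3]).ravel()
    e=[np.linalg.norm(proj(n,X)-q) for n,q in(("top",pt),("side",ps))]
    return X,max(e)
def proj(n,X):
    u=P(n)@np.r_[X,1];return u[:2]/u[2]
def plane(n,p,z):
    c=C[n];R=np.array(c["R"]);o=-R.T@c["t"];d=R.T@np.linalg.inv(c["K"])@np.r_[p,1]
    return o+d*(z-o[2])/d[2]
def uc(p,s,o): return (np.array(p,float)+.5)/s-.5+np.array(o)
E
python3 - <<'E'
from h import *
T=lambda p:uc(p,10,(350,205)); S=lambda p:uc(p,8,(285,205))
d={"lowL":((272,103),(470,280)),"lowR":((470,160),(490,398)),"hL":((297,140),(442,293)),"hR":((430,188),(455,373)),
"capnL":((265,205),(325,82)),"capnR":((472,272),(342,200)),"capsL":((275,153),(398,140)),"capsR":((482,213),(413,245)),
"cholL":((292,270),(293,131)),"cholR":((411,310),(302,195)),"caphL":((178,438),(150,235)),"caphR":((380,510),(160,340))}
for k,(a,b) in d.items(): print(k,*tri(T(a),S(b)))
print("bot", plane("side",S((490,462)),0))
T=lambda p:uc(p,6.6,(165,160)); S=lambda p:uc(p,8,(245,135))
d={"hole%d"%i:v for i,v in enumerate([((273,247),(412,174)),((376,256),(441,223)),((482,265),(475,279)),((258,351),(304,191)),((363,359),(336,244)),((469,368),(366,298)),((243,457),(200,211)),((349,464),(227,263)),((456,472),(254,318))])}
d|={"Lh1":((115,185),(408,67)),"Lh2":((80,421),(178,106)),"Fh1":((239,88),(545,96)),"Fh2":((477,105),(623,211)),"farend":((533,138),(625,250)),"leftend":((103,483),(128,130)) }
for k,(a,b) in d.items(): print(k,*tri(T(a),S(b)), plane("top",T(a),.02 if k[0] in"LFfl" else .008),plane("side",S(b),.02 if k[0] in"LFfl" else .008))
print("inner lines z=.02 top")
for p in [(183,111),(533,138),(152,135),(103,483)]: print(plane("top",T(p),.02))
E
```

```text
lowL [ 0.5287 -0.1907  0.0254] 0.32484450389018704
lowR [ 0.5146 -0.2381  0.0256] 0.24896786997005446
hL [ 0.5184 -0.1962  0.0285] 0.020404871061654076
hR [ 0.5079 -0.2282  0.0286] 0.12016254352960928
capnL [ 0.4912 -0.1798  0.0983] 0.2775719607762094
capnR [ 0.4773 -0.2262  0.0965] 0.43625689220948183
capsL [ 0.5085 -0.1852  0.0769] 0.5939879109928683
capsR [ 0.4941 -0.2316  0.0801] 0.0003089201670707989
cholL [ 0.4784 -0.1871  0.0906] 0.017834715549518345
cholR [ 0.4702 -0.2138  0.091 ] 0.06873990004235873
caphL [ 0.4439 -0.166   0.05  ] 0.08694483898345289
caphR [ 0.4291 -0.2126  0.054 ] 0.4878135781792023
bot [ 0.5156 -0.2358  0.    ]
hole0 [0.5646 0.2329 0.0084] 0.13721968935753923 [0.5643 0.2331 0.008 ] [0.5651 0.2336 0.008 ]
hole1 [0.562  0.1934 0.0094] 0.1265309114029421 [0.5619 0.1939 0.008 ] [0.563  0.1957 0.008 ]
hole2 [0.5601 0.1533 0.0086] 0.2585292555041829 [0.5596 0.1535 0.008 ] [0.5609 0.1542 0.008 ]
hole3 [0.5239 0.2353 0.0093] 0.09027256607911309 [0.5243 0.2356 0.008 ] [0.5243 0.2375 0.008 ]
hole4 [0.5226 0.1957 0.0086] 0.13928340612689993 [0.5224 0.1959 0.008 ] [0.
[... 377 characters left out ...]
 [0.4809 0.16   0.008 ]
Lh1 [0.584  0.2907 0.0206] 0.05014241911198107 [0.584  0.2909 0.02  ] [0.5844 0.2918 0.02  ]
Lh2 [0.4943 0.2956 0.0207] 0.040585527474820936 [0.4943 0.2959 0.02  ] [0.4946 0.2968 0.02  ]
Fh1 [0.6229 0.2468 0.0216] 0.1985405985297088 [0.6228 0.2474 0.02  ] [0.6243 0.2495 0.02  ]
Fh2 [0.6185 0.1566 0.0213] 0.07212581825650673 [0.6186 0.1569 0.02  ] [0.6194 0.1586 0.02  ]
farend [0.6088 0.1347 0.019 ] 0.856759678943186 [0.6064 0.1349 0.02  ] [0.6099 0.1331 0.02  ]
leftend [0.4717 0.2849 0.0208] 0.11930997419384197 [0.4715 0.2853 0.02  ] [0.4722 0.2864 0.02  ]
inner lines z=.02 top
[0.6133 0.2678 0.02  ]
[0.6064 0.1349 0.02  ]
[0.6037 0.2787 0.02  ]
[0.4715 0.2853 0.02  ]
```

Clamp: mid ≈ (0.488,-0.204), yaw ≈ -17.1°, cap ≈ 0.75 rad. Corner ≈ (0.614,0.279), yaw ≈ -3.0°. Before reaching I check clearance to the large and pink clamps and the roll.

Run:
```python
from h import *
s=cv2.imread("pics/side0.png");t=cv2.imread("pics/top0.png")
a=np.hstack([cv2.resize(t[160:310,350:460],(440,600),interpolation=cv2.INTER_CUBIC),cv2.resize(s[210:330,265:345],(350,525),interpolation=cv2.INTER_CUBIC)[:525].copy() if 0 else cv2.copyMakeBorder(cv2.resize(s[210:330,265:345],(320,480),interpolation=cv2.INTER_CUBIC),0,120,0,0,cv2.BORDER_CONSTANT)])
cv2.imwrite("pics/big.png",a)
for r in (139,142): print("roll",plane("top",(250,r),.0),plane("top",(250,r),.08))
print(plane("top",(413,250),.08),plane("top",(413,250),.1))
```

```text
roll [0.7219 0.1337 0.    ] [0.6931 0.1182 0.08  ]
roll [0.7138 0.1332 0.    ] [0.6856 0.1177 0.08  ]
[ 0.4401 -0.2657  0.08  ] [ 0.4382 -0.2615  0.1   ]
```

View pics/big.png

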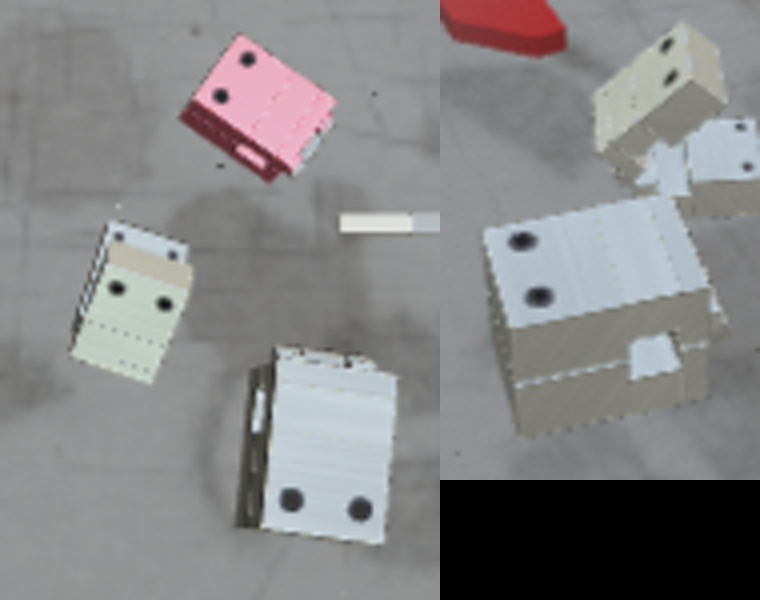

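Run:
```python
from h import *
T=lambda p:uc(p,4,(350,160)); S=lambda p:uc(p,4,(265,210))
for a,b in [((275,365),(228,195)),((396,378),(268,288)),((262,528),(45,230))]: print(tri(T(a),S(b)))
m=np.array([.4882,-.2041]);x=np.array([.956,-.294]);y=np.array([.294,.956])
for yy in(-95,-50): print([m+x*xx+y*yy/1e3 for xx in(-.022,.052)])
```

```text
(array([ 0.4407, -0.2796,  0.0738]), np.float64(0.7620820238952161))
(array([ 0.4344, -0.3474,  0.0747]), np.float64(0.38187066867408437))
(array([ 0.3494, -0.2706,  0.0758]), np.float64(0.6331676324701306))
[array([ 0.4392, -0.2885]), array([ 0.51  , -0.3102])]
[array([ 0.4525, -0.2454]), array([ 0.5232, -0.2672])]
```

>>> jog_arm([
  [-1, 0.035, -0.045, 0, 0, 0, 0],
  [-1, 0.035, -0.05, 0, 0, 0, 0],
  [-1, 0.035, -0.05, 0, 0, 0, 0],
  [-1, 0.035, -0.05, 0, 0, 0, 0],
  [-1, 0.035, -0.05, 0, 0, 0, 0],
  [-1, 0.03, -0.05, 0, 0, 0, 0],
  [-1, 0.03, -0.05, 0, 0, 0, 0],
  [-1, 0.02, -0.05, 0, 0, 0, 0],
  [-1, 0.01, -0.05, 0, 0, 0, 0],
  [-1, 0, -0.05, 0, 0, 0, 0],
  [-1, 0, -0.05, 0, 0, 0, 0],
  [-1, 0, -0.05, 0, 0, 0, 0],
], force=20)

```text
clock: 1.6
position: [0.4777, -0.0247, 0.2157]
orientation: [-0.578, 0.816, -0.002, -0.005]
ft_force: [0.6, -0.0, 0.1]
opening: 0.0001
```

>>> jog_arm([
  [-1, 0, -0.045, -0.015, 0, 0, 1.2],
  [-1, 0, -0.045, -0.02, 0, 0, 1.2],
  [-1, 0, -0.045, -0.02, 0, 0, 0],
  [-1, 0, -0.035, -0.02, 0, 0, 0],
  [-1, 0, 0, -0.01, 0, 0, 0],
  [-1, 0, 0, 0, 0, 0, 0],
])

```text
clock: 2.35
position: [0.4753, -0.2025, 0.1269]
orientation: [-0.594, 0.805, -0.001, -0.005]
ft_force: [0.2, -0.5, 0.2]
opening: 0.0003
```

Run:
```python
from h import *
o=env.observe();print(o["position"],o["orientation"],o["joint_positions"],o["ft_force"])
from scipy.spatial.transform import Rotation as R
print(R.from_quat(o["orientation"]).as_matrix())
for n in("side","top"): cv2.imwrite(f"pics/{n}1.png",env.get_image(n)[...,::-1])
s=cv2.imread("pics/side1.png");t=cv2.imread("pics/top1.png")
cv2.imwrite("pics/p1.png",np.hstack([cv2.resize(s[150:290,270:370],(400,560)),cv2.resize(t[160:300,330:430],(400,560))]))
```

```text
[ 0.4753 -0.2025  0.1269] [-0.5937  0.8047 -0.0005 -0.0048] [-0.0839  0.2985 -0.3908  0.0092 -0.888   1.3493] [ 0.2263 -0.4804  0.1827]
[[-0.2951 -0.9554 -0.0071]
 [-0.9554  0.2951 -0.0066]
 [ 0.0084  0.0048 -1.    ]]
```

View pics/p1.png

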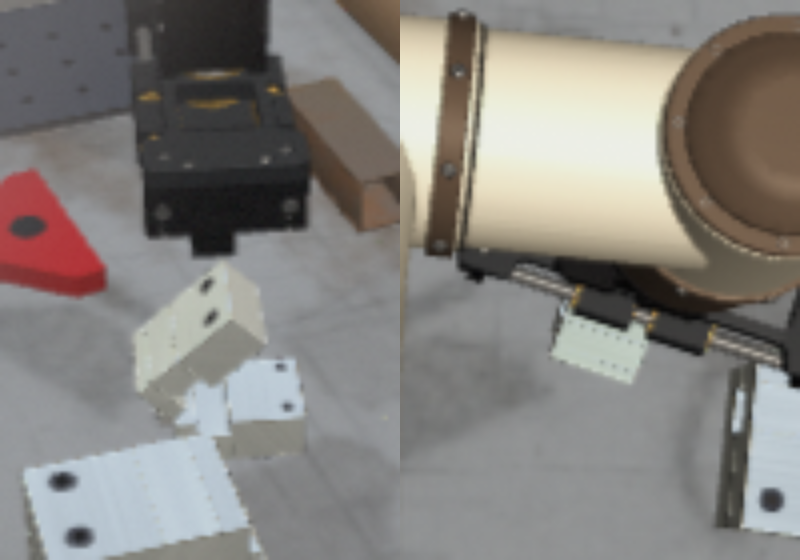

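The fingers are just above the cap's nose edge (side panel, (213,245)), and the neighbours are clear. Now I follow the nose's arc down.

>>> jog_arm([
  [-1, 0.005, 0, -0.02, 0, 0, 0],
  [-1, 0.001, 0, -0.007, 0, 0, 0],
  [-1, 0.005, -0.0015, -0.005, 0, 0, 0],
  [-1, 0.005, -0.0015, -0.005, 0, 0, 0],
  [-1, 0.0045, -0.0014, -0.005, 0, 0, 0],
  [-1, 0.0045, -0.0013, -0.005, 0, 0, 0],
])

```text
clock: 3.2
position: [0.5077, -0.2066, 0.0857]
orientation: [-0.597, 0.802, -0.007, 0.0]
ft_force: [-0.3, -0.8, 1.7]
opening: 0.0007
```

>>> jog_arm([
  [-1, -0.001, -0.002, -0.006, 0, 0, 0],
  [-1, 0.001, -0.0015, -0.006, 0, 0, 0],
  [-1, 0.001, -0.001, -0.006, 0, 0, 0],
  [-1, 0.001, -0.001, -0.005, 0, 0, 0],
  [-1, 0, 0, -0.004, 0, 0, 0],
])

```text
clock: 3.82
position: [0.5093, -0.2122, 0.0561]
orientation: [-0.597, 0.802, -0.006, -0.0]
ft_force: [-3.9, 3.2, 23.5]
opening: 0.0002
```

Run:
```python
from h import *
o=env.observe();print(o["position"],o["orientation"],o["ft_force"])
cv2.imwrite("pics/side2.png",env.get_image("side")[...,::-1])
s=cv2.imread("pics/side2.png")
cv2.imwrite("pics/p2.png",cv2.resize(s[150:290,270:390],(600,600*140//120))[:600])
```

```text
[ 0.5093 -0.2122  0.0561] [-0.5967  0.8024 -0.0059 -0.    ] [-3.9096  3.194  23.4918]
```

View pics/p2.png

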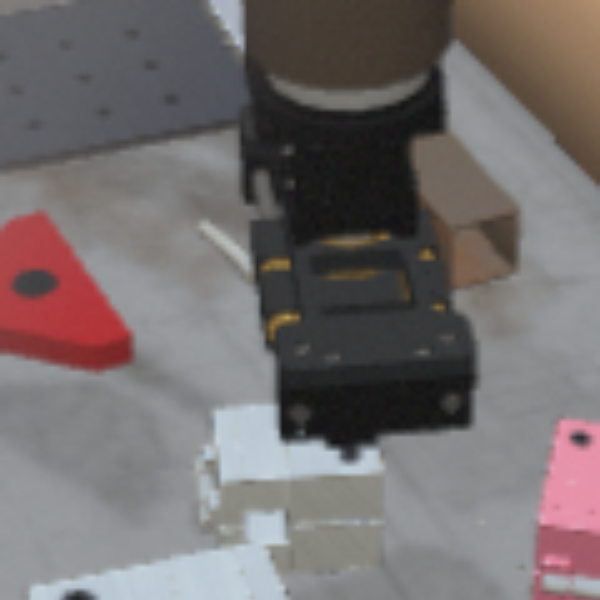

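The cap is shut: 23 N at z = 0.056, and the seam line looks closed (side panel, (330,525)). I lift clear and re-measure the clamp.

>>> jog_arm([
  [-1, 0, 0, 0.02, 0, 0, 0],
  [-1, 0, 0, 0.04, 0.5, 0.4, 0],
  [0.0, -0.01, 0.03, 0.04, 0, 0, 0],
  [0.3, 0, 0.03, 0.03, 0, 0, 0],
  [0.6, 0, 0, 0, 0, 0, 0],
])

```text
clock: 4.5
position: [0.4955, -0.1502, 0.1874]
orientation: [-0.596, 0.803, 0.003, -0.003]
ft_force: [0.0, -0.0, -1.0]
opening: 0.0224
```

Run:
```python
from h import *
o=env.observe();print(o["position"],o["orientation"],o["ft_force"],o["opening"])
for n in("side","top"): cv2.imwrite(f"pics/{n}3.png",env.get_image(n)[...,::-1])
s=cv2.imread("pics/side3.png");t=cv2.imread("pics/top3.png")
cv2.imwrite("pics/p3.png",np.hstack([cv2.resize(s[210:280,300:350],(400,560),interpolation=cv2.INTER_CUBIC),cv2.resize(t[200:270,350:400],(400,560),interpolation=cv2.INTER_CUBIC)]))
```

```text
[ 0.4955 -0.1502  0.1874] [-0.5961  0.8029  0.0031 -0.0028] [ 0.0383 -0.0479 -0.98  ] 0.022409064756713004
```

View pics/p3.png

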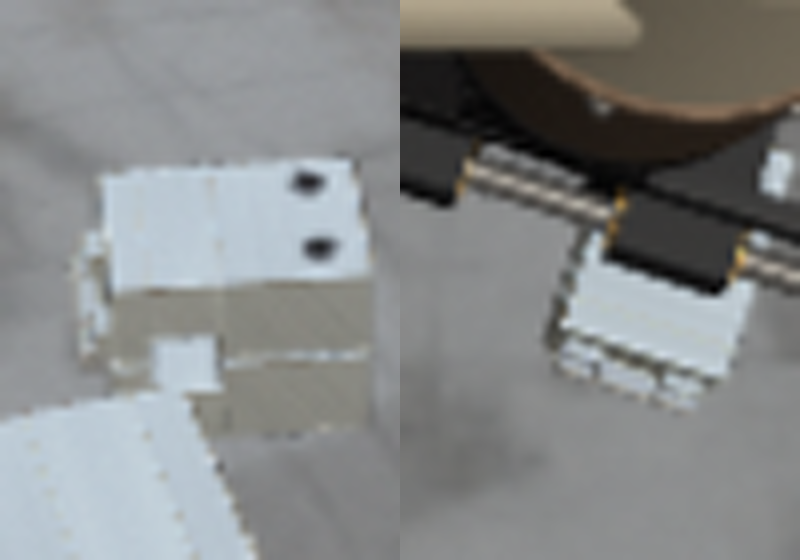

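The clamp is shut, with its top face in the side panel at (102,172), (352,158), (373,275) and (112,292). Measuring it.

Run:
```python
from h import *
S=lambda p:uc(p,8,(300,210)); T=lambda p:uc((p[0]-400,p[1]),8,(350,200))
c=[plane("side",S(p),.056) for p in [(102,172),(352,158),(373,275),(112,292)]]
for q in c: print(q)
c=np.array(c); print("mid",c.mean(0)); x=(c[1]+c[2]-c[0]-c[3]);print("yaw x",np.degrees(np.arctan2(x[1],x[0])),np.linalg.norm(x)/2); y=c[0]+c[1]-c[2]-c[3];print("yaw y",np.degrees(np.arctan2(-y[0],y[1])),np.linalg.norm(y)/2)
print(tri(T((570,322)),S((102,172))),tri(T((722,380)),S((112,292))))
print("botnear",plane("side",S((373,425)),0))
```

```text
[ 0.4633 -0.1713  0.056 ]
[ 0.5288 -0.1923  0.056 ]
[ 0.5138 -0.2395  0.056 ]
[ 0.4478 -0.2192  0.056 ]
mid [ 0.4884 -0.2056  0.056 ]
yaw x -17.42911376338747 0.06889822273573369
yaw y -17.7613884693881 0.049997612372506356
(array([ 0.4629, -0.173 ,  0.0574]), np.float64(0.07884776309137254)) (array([ 0.4481, -0.2176,  0.0545]), np.float64(0.16089578576707317))
botnear [ 0.5158 -0.2372  0.    ]
```

>>> jog_arm([
  [0.6, 0.004, -0.03, -0.03, 0, -0.4, -0.6],
  [0.6, 0.003, -0.025, -0.03, 0, 0, 0],
  [0.6, 0, 0, -0.03, 0, 0, 0],
  [0.6, 0, 0, 0, 0, 0, 0],
  [0.6, 0, 0, 0, 0, 0, 0],
])

```text
clock: 5.22
position: [0.4966, -0.2101, 0.0863]
orientation: [-0.589, 0.808, 0.007, -0.006]
ft_force: [-0.0, 0.8, 0.7]
opening: 0.0689
```

Run:
```python
from h import *
o=env.observe();print(o["position"],o["orientation"],o["ft_force"],o["opening"])
```

```text
[ 0.4966 -0.2101  0.0863] [-0.5893  0.8079  0.0071 -0.0063] [-0.0397  0.7868  0.7173] 0.06894773922853156
```

>>> jog_arm([
  [0.6, 0.006, 0.0005, -0.005, -0.2, -1.1, 0.4],
  [0.6, 0, 0, 0, 0, 0, 0],
])

```text
clock: 5.48
position: [0.504, -0.2096, 0.0825]
orientation: [-0.593, 0.806, -0.002, 0.002]
ft_force: [-0.9, -0.3, -0.3]
opening: 0.0696
```

```bash
cat >> h.py <<'E'
from scipy.spatial.transform import Rotation as Rr
def st():
    o=env.observe();M=Rr.from_quat(o["orientation"]).as_matrix()
    a,b=M[0,2],M[1,2]
    print("t",round(o["clock"],2),"pos",o["position"],"yaw",round(float(np.degrees(np.arctan2(M[1,0],M[0,0]))),2),"fix wx,wy",np.degrees([-b,a]).round(2),"F",o["ft_force"],"T",o["ft_torque"],"open",round(o["opening"],4))
E
python3 -c "
from h import *
st()"
```

```text
t 5.47 pos [ 0.504  -0.2096  0.0825] yaw -107.32 fix wx,wy [0.01 0.28] F [-0.8914 -0.3215 -0.2851] T [ 0.0023 -0.0079  0.0203] open 0.0696
```

>>> jog_arm([
  [0.6, 0, 0, -0.018, 0, 0.2, 0],
  [0.6, 0, 0, -0.018, 0, 0, 0],
  [0.6, 0, 0, -0.016, 0, 0, 0],
  [0.6, 0, 0, -0.01, 0, 0, 0],
  [0.6, 0, 0, 0, 0, 0, 0],
])

```text
clock: 6.1
position: [0.5076, -0.209, 0.0234]
orientation: [-0.594, 0.805, -0.004, 0.004]
ft_force: [-0.6, 0.2, 0.6]
opening: 0.0696
```

```bash
python3 -c "
from h import *
st()"
```

```text
t 6.1 pos [ 0.5076 -0.209   0.0234] yaw -107.14 fix wx,wy [0.11 0.66] F [-0.5993  0.1729  0.6027] T [ 0.0078  0.0247 -0.0174] open 0.0696
```

>>> jog_arm([
  [0.6, -0.004, 0, -0.007, 0.1, 0.65, -0.2],
  [0.6, 0, 0, 0, 0, 0, 0],
])

```text
clock: 6.35
position: [0.5042, -0.209, 0.0171]
orientation: [-0.593, 0.806, -0.001, 0.001]
ft_force: [0.6, 0.3, -0.5]
opening: 0.0696
```

```bash
python3 -c "
from h import *
st()"
```

```text
t 6.35 pos [ 0.5042 -0.209   0.0171] yaw -107.33 fix wx,wy [0.02 0.1 ] F [ 0.6384  0.3426 -0.498 ] T [-0.0588  0.008   0.0159] open 0.0696
```

Well placed, so I close at 50 N.

>>> jog_arm([
  [-1, 0, 0, 0, 0, 0, 0],
  [-1, 0, 0, 0, 0, 0, 0],
  [-1, 0, 0, 0, 0, 0, 0],
  [-1, 0, 0, 0, 0, 0, 0],
], force=50)

```text
clock: 6.85
position: [0.5048, -0.2092, 0.0179]
orientation: [-0.593, 0.806, -0.001, 0.001]
ft_force: [-0.1, -0.1, -1.1]
opening: 0.0494
```

```bash
python3 -c "
from h import *
st()"
```

```text
t 6.85 pos [ 0.5048 -0.2092  0.0179] yaw -107.33 fix wx,wy [0.04 0.2 ] F [-0.0569 -0.0952 -1.1296] T [-0.0029 -0.0612 -0.0438] open 0.0494
```

>>> jog_arm([
  [-1, 0, 0, 0.015, 0, 0.2, 0],
  [-1, 0, 0, 0.03, 0, 0, 0],
  [-1, 0, 0, 0.04, 0, 0, 0],
  [-1, 0, 0, 0.03, 0, 0, 0],
  [-1, 0, 0, 0, 0, 0, 0],
])

```text
clock: 7.48
position: [0.498, -0.207, 0.1285]
orientation: [-0.591, 0.807, 0.007, -0.005]
ft_force: [0.1, -0.9, -6.2]
opening: 0.0494
```

Run:
```python
from h import *
st()
cv2.imwrite("pics/side4.png",env.get_image("side")[...,::-1])
s=cv2.imread("pics/side4.png")
cv2.imwrite("pics/p4.png",cv2.resize(s[130:290,270:390],(600,800))[:600])
```

```text
t 7.47 pos [ 0.498  -0.207   0.1285] yaw -107.58 fix wx,wy [-0.31 -0.87] F [ 0.1401 -0.8637 -6.2314] T [-0.0102 -0.2307 -0.0332] open 0.0494
```

View pics/p4.png

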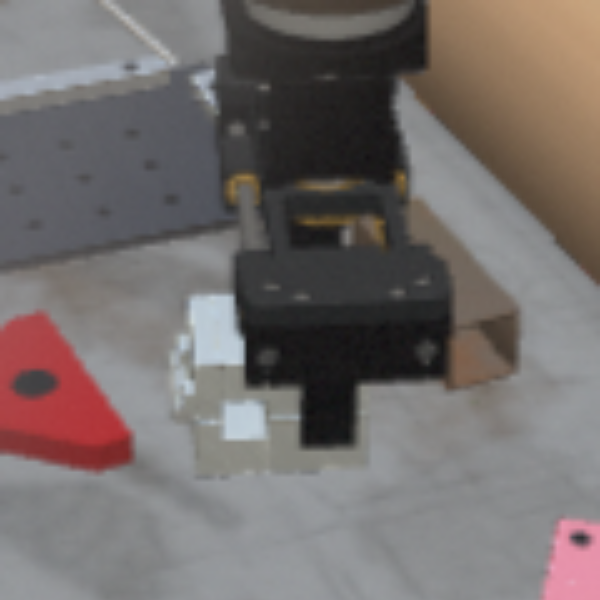

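The clamp is held shut across both halves, with about 6 N of weight on the wrist. Moving over to the plate.

>>> jog_arm([
  [-1, 0.005, 0.03, 0.01, -0.3, -0.8, 1.5],
  [-1, 0.008, 0.045, 0.005, 0, 0, 1.5],
  [-1, 0.008, 0.045, 0, 0, 0, 1.5],
  [-1, 0.008, 0.045, 0, 0, 0, 1.5],
  [-1, 0.008, 0.045, 0, 0, 0, 1.5],
  [-1, 0.008, 0.045, 0, 0, 0, 1.5],
  [-1, 0.008, 0.045, 0, 0, 0, 1.5],
  [-1, 0.008, 0.045, 0, 0, 0, 1.5],
  [-1, 0.008, 0.045, 0, 0, 0, 1.5],
  [-1, 0.005, 0.03, 0, 0, 0, 1],
  [-1, 0, 0, 0, 0, 0, 0],
  [-1, 0, 0, 0, 0, 0, 0],
])

```text
clock: 9.02
position: [0.5502, 0.2227, 0.1056]
orientation: [-0.686, 0.727, 0.016, -0.03]
ft_force: [-1.2, -0.4, -5.3]
opening: 0.0497
```

```bash
python3 -c "
from h import *
st()"
```

```text
t 9.03 pos [0.5502 0.2227 0.1056] yaw -93.24 fix wx,wy [ 1.07 -3.72] F [-1.2389 -0.4307 -5.258 ] T [ 0.0146 -0.3136 -0.0535] open 0.0497
```

>>> jog_arm([
  [-1, 0.01, 0.007, 0, 0.5, -1.8, 0.1],
  [-1, 0.01, 0.007, 0, 0.5, -1.8, 0.1],
  [-1, 0, 0, 0, 0, 0, 0],
  [-1, 0, 0, 0, 0, 0, 0],
])

```text
clock: 9.52
position: [0.5706, 0.2346, 0.1041]
orientation: [-0.687, 0.727, -0.0, -0.001]
ft_force: [-0.3, 0.0, -5.7]
opening: 0.0493
```

Run:
```python
from h import *
st()
for n in("side","top"): cv2.imwrite(f"pics/{n}5.png",env.get_image(n)[...,::-1])
s=cv2.imread("pics/side5.png")
cv2.imwrite("pics/p5.png",cv2.resize(s[70:200,220:350],(600,600)))
st()
```

```text
t 9.53 pos [0.5706 0.2346 0.1041] yaw -93.26 fix wx,wy [ 0.12 -0.05] F [-0.3317  0.0468 -5.7379] T [-0.036  -0.1217 -0.0296] open 0.0493
t 9.62 pos [0.5707 0.2348 0.1042] yaw -93.25 fix wx,wy [ 0.11 -0.03] F [-0.5503  1.0044 -6.1607] T [-0.0068 -0.1111 -0.0243] open 0.0498
```

View pics/p5.png

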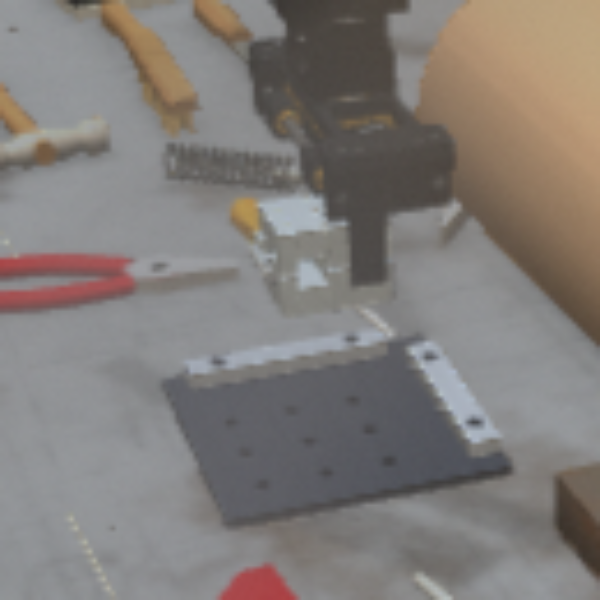

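>>> jog_arm([
  [-1, 0, 0, -0.02, 0, 0, 0],
  [-1, 0, 0, -0.02, 0, 0, 0],
  [-1, 0, 0, -0.018, 0, 0, 0],
  [-1, 0, 0, -0.008, 0, 0, 0],
  [-1, 0, 0, 0, 0, 0, 0],
])

```text
clock: 10.25
position: [0.5719, 0.235, 0.0387]
orientation: [-0.687, 0.727, -0.001, 0.001]
ft_force: [-0.0, -0.7, -5.4]
opening: 0.0495
```

```bash
python3 -c "
from h import *
st()"
```

```text
t 10.25 pos [0.5719 0.235  0.0387] yaw -93.26 fix wx,wy [-0.01  0.17] F [-0.0316 -0.678  -5.3502] T [ 0.0191 -0.1346  0.0322] open 0.0495
```

>>> jog_arm([
  [-1, 0, 0, -0.006, 0, 0.15, 0],
  [-1, 0, 0, -0.005, 0, 0, 0.2],
  [-1, 0, 0, -0.001, 0, 0, 0],
  [-1, 0, 0, 0, 0, 0, 0],
])

```text
clock: 10.75
position: [0.5732, 0.2358, 0.028]
orientation: [-0.688, 0.725, -0.0, 0.002]
ft_force: [0.4, 0.0, -6.0]
opening: 0.0497
```

```bash
python3 -c "
from h import *
st()"
```

```text
t 10.75 pos [0.5732 0.2358 0.028 ] yaw -93.02 fix wx,wy [-0.13  0.21] F [ 0.371   0.0108 -6.0482] T [-0.0219 -0.0857 -0.0031] open 0.0497
```

>>> jog_arm([
  [-1, 0, 0, -0.002, 0, 0.2, 0],
  [-1, 0, 0, -0.002, 0, 0, 0],
  [-1, 0, 0, -0.001, 0, 0, 0],
])

```text
clock: 11.12
position: [0.5743, 0.2363, 0.026]
orientation: [-0.689, 0.725, 0.0, 0.002]
ft_force: [-1.7, 0.3, -0.3]
opening: 0.0498
```

Run:
```python
from h import *
st()
for n in("side","top"): cv2.imwrite(f"pics/{n}6.png",env.get_image(n)[...,::-1])
s=cv2.imread("pics/side6.png");t=cv2.imread("pics/top6.png")
cv2.imwrite("pics/p6.png",np.hstack([cv2.resize(s[100:190,240:340],(440,396)),cv2.resize(t[150:250,170:260],(356,396))]))
```

```text
t 11.12 pos [0.5743 0.2363 0.026 ] yaw -92.94 fix wx,wy [-0.16  0.15] F [-1.6971  0.257  -0.2906] T [-0.3172  0.4786  0.0063] open 0.0498
```

View pics/p6.png

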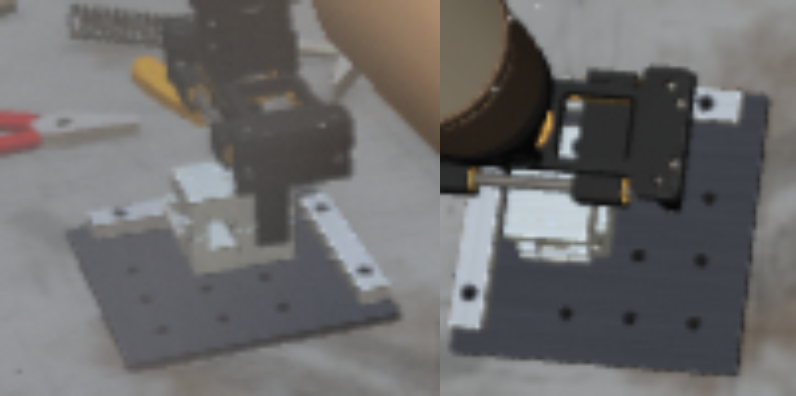

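The clamp sits on the plate: the wrist load dropped from -6 to -0.3 N. In the pictures it is inside both stops. Sliding to the far stop.

>>> jog_arm([
  [-1, 0.006, -0.0003, 0, -0.1, 0.1, 0],
  [-1, 0.006, -0.0003, 0, 0, 0, 0],
  [-1, 0.003, -0.0002, 0, 0, 0, 0],
  [-1, 0, 0, 0, 0, 0, 0],
])

```text
clock: 11.72
position: [0.5911, 0.2359, 0.0259]
orientation: [-0.689, 0.725, -0.0, 0.001]
ft_force: [-1.9, -0.3, 0.2]
opening: 0.0496
```

```bash
python3 -c "
from h import *
st()"
```

```text
t 11.72 pos [0.5911 0.2359 0.0259] yaw -92.94 fix wx,wy [-0.11  0.12] F [-1.9349 -0.3011  0.1516] T [-0.1256  0.3337 -0.0388] open 0.0496
```

Now toward the left stop (+y).

>>> jog_arm([
  [-1, 0, 0.006, 0, 0, 0.1, 0],
  [-1, 0, 0.006, 0, 0, 0, 0],
  [-1, 0, 0.003, 0, 0, 0, 0],
  [-1, 0, 0, 0, 0, 0, 0],
])

```text
clock: 12.22
position: [0.5918, 0.2516, 0.026]
orientation: [-0.689, 0.725, -0.0, 0.001]
ft_force: [0.6, -1.1, -0.3]
opening: 0.0497
```

```bash
python3 -c "
from h import *
st()"
```

```text
t 12.22 pos [0.5918 0.2516 0.026 ] yaw -92.91 fix wx,wy [-0.08  0.09] F [ 0.5768 -1.0841 -0.3037] T [-0.5173 -0.0853  0.0686] open 0.0497
```

>>> jog_arm([
  [-1, 0.002, 0, 0, 0, 0, 0],
  [-1, 0.002, 0, 0, 0, 0, 0],
  [-1, 0.002, 0, 0, 0, 0, 0],
])

```text
clock: 12.6
position: [0.5962, 0.252, 0.026]
orientation: [-0.689, 0.725, 0.001, -0.0]
ft_force: [-6.9, 2.4, 4.2]
opening: 0.0494
```

```bash
python3 -c "
from h import *
st()"
```

```text
t 12.6 pos [0.5962 0.252  0.026 ] yaw -92.94 fix wx,wy [-0.07 -0.1 ] F [-6.8774  2.4053  4.226 ] T [ 0.4877  2.0897 -0.08  ] open 0.0494
```

Far stop contacted (-6.9 N). Now the left stop.

>>> jog_arm([
  [-1, 0.001, 0.002, 0, 0, 0, 0],
  [-1, 0.001, 0.002, 0, 0, 0, 0],
  [-1, 0.001, 0.002, 0, 0, 0, 0],
])

```text
clock: 12.98
position: [0.5964, 0.2543, 0.0261]
orientation: [-0.688, 0.726, 0.002, -0.005]
ft_force: [-4.5, -2.1, 3.6]
opening: 0.0494
```

```bash
python3 -c "
from h import *
st()"
```

```text
t 12.97 pos [0.5964 0.2543 0.0261] yaw -93.09 fix wx,wy [ 0.29 -0.56] F [-4.4873 -2.0742  3.615 ] T [-0.9158  1.0325 -0.171 ] open 0.0494
```

>>> jog_arm([
  [-1, 0.001, 0.003, 0, 0.3, -0.5, 0.1],
  [-1, 0.001, 0.003, 0, 0, -0.2, 0],
  [-1, 0.001, 0.003, 0, 0, -0.2, 0],
])

```text
clock: 13.35
position: [0.5964, 0.2557, 0.0262]
orientation: [-0.688, 0.726, -0.003, -0.006]
ft_force: [-1.8, -6.8, 3.2]
opening: 0.0497
```

```bash
python3 -c "
from h import *
st()"
```

```text
t 13.35 pos [0.5964 0.2557 0.0262] yaw -93.13 fix wx,wy [ 0.7  -0.25] F [-1.8288 -6.7613  3.2331] T [-2.1305  0.7024  0.0355] open 0.0497
```

Both stops are contacted; now press harder on both while holding the tilt.

>>> jog_arm([
  [-1, 0.004, 0.002, 0, 0.7, -0.3, 0.1],
  [-1, 0.005, 0.004, 0, 0.4, -0.4, 0],
  [-1, 0.005, 0.004, 0, 0.4, -0.4, 0],
])

```text
clock: 13.72
position: [0.5967, 0.2555, 0.0262]
orientation: [-0.686, 0.727, 0.004, -0.009]
ft_force: [-13.2, -7.5, 11.5]
opening: 0.0497
```

```bash
python3 -c "
from h import *
st()"
```

```text
t 13.72 pos [0.5967 0.2555 0.0262] yaw -93.3 fix wx,wy [ 0.34 -1.02] F [-13.1851  -7.4765  11.4987] T [-2.0096  3.6758 -0.0312] open 0.0497
```

>>> jog_arm([
  [-1, 0.005, 0.005, 0, 0.5, -1.2, 0.3],
  [-1, 0.005, 0.005, 0, 0.5, -1.0, 0.2],
  [-1, 0.005, 0.005, 0, 0.6, -0.8, 0.1],
])

```text
clock: 14.1
position: [0.5965, 0.2556, 0.026]
orientation: [-0.688, 0.726, -0.001, -0.003]
ft_force: [-11.8, -8.8, 11.9]
opening: 0.0491
```

```bash
python3 -c "
from h import *
st()"
```

```text
t 14.1 pos [0.5965 0.2556 0.026 ] yaw -93.09 fix wx,wy [ 0.32 -0.13] F [-11.7887  -8.8309  11.9277] T [-2.6734  3.5261 -0.1896] open 0.0491
```

>>> jog_arm([
  [-1, 0.006, 0.007, 0, 0.6, -0.6, 0],
  [-1, 0.007, 0.008, 0, 0.7, -0.8, 0.1],
  [-1, 0.007, 0.008, 0, 0.7, -0.8, 0.1],
])

```text
clock: 14.48
position: [0.5967, 0.2557, 0.0262]
orientation: [-0.687, 0.727, 0.0, -0.01]
ft_force: [-15.1, -14.8, 16.0]
opening: 0.0498
```

Run:
```python
from h import *
st()
for n in("side","top"): cv2.imwrite(f"pics/{n}7.png",env.get_image(n)[...,::-1])
s=cv2.imread("pics/side7.png");t=cv2.imread("pics/top7.png")
cv2.imwrite("pics/p7.png",np.hstack([cv2.resize(s[110:190,250:335],(425,400),interpolation=cv2.INTER_CUBIC),cv2.resize(t[160:250,170:250],(356,400),interpolation=cv2.INTER_CUBIC)]))
st()
```

```text
t 14.47 pos [0.5967 0.2557 0.0262] yaw -93.24 fix wx,wy [ 0.74 -0.86] F [-15.0991 -14.7924  16.0443] T [-4.3824  4.3769  0.0537] open 0.0498
t 14.57 pos [0.5967 0.2557 0.0262] yaw -93.23 fix wx,wy [ 0.74 -0.86] F [-15.9718 -15.8     16.5213] T [-4.4366  4.4038 -0.0161] open 0.0496
```

View pics/p7.png

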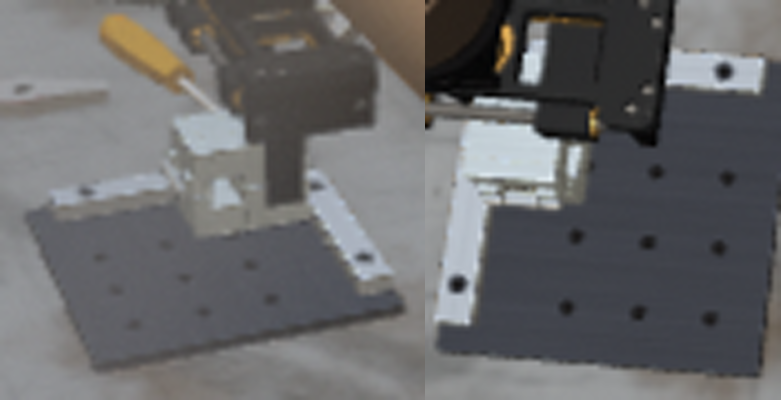

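Both reactions hold at about 16 N. The tool leans about 1° under the push, so I level it while keeping the push.

>>> jog_arm([
  [-1, 0.007, 0.008, 0, 1.2, -1.4, 0.2],
  [-1, 0.007, 0.008, 0, 1.2, -1.2, 0.2],
  [-1, 0.007, 0.008, 0, 1.2, -1.2, 0.2],
])

```text
clock: 14.95
position: [0.5965, 0.2556, 0.0259]
orientation: [-0.688, 0.726, 0.003, 0.001]
ft_force: [-13.7, -13.5, 17.2]
opening: 0.0499
```

```bash
python3 -c "
from h import *
st()"
```

```text
t 14.95 pos [0.5965 0.2556 0.0259] yaw -93.07 fix wx,wy [-0.35 -0.14] F [-13.7363 -13.5321  17.2332] T [-5.0126  4.3398 -0.2633] open 0.0499
```

>>> jog_arm([
  [-1, 0.008, 0.008, 0, 0.6, -1.0, 0.1],
  [-1, 0.008, 0.008, 0, 0.8, -1.1, 0.1],
])

```text
clock: 15.2
position: [0.5966, 0.2556, 0.0259]
orientation: [-0.687, 0.726, 0.002, -0.002]
ft_force: [-16.9, -14.2, 18.5]
opening: 0.0496
```

Run:
```python
from h import *
st()
for n in("side","top"): cv2.imwrite(f"pics/{n}8.png",env.get_image(n)[...,::-1])
for i in range(4): env.get_image("side")
s=cv2.imread("pics/side8.png");t=cv2.imread("pics/top8.png")
cv2.imwrite("pics/p8.png",np.hstack([cv2.resize(s[120:175,270:325],(400,400),interpolation=cv2.INTER_CUBIC),cv2.resize(t[160:220,165:225],(400,400),interpolation=cv2.INTER_CUBIC)]))
st()
```

```text
t 15.2 pos [0.5966 0.2556 0.0259] yaw -93.18 fix wx,wy [-0.02 -0.29] F [-16.9079 -14.1897  18.5234] T [-4.2562  5.3299 -0.023 ] open 0.0496
t 15.5 pos [0.5967 0.2556 0.0259] yaw -93.18 fix wx,wy [-0.03 -0.28] F [-17.4599 -13.83    18.3525] T [-4.3007  5.2247 -0.0745] open 0.0495
```

View pics/p8.png

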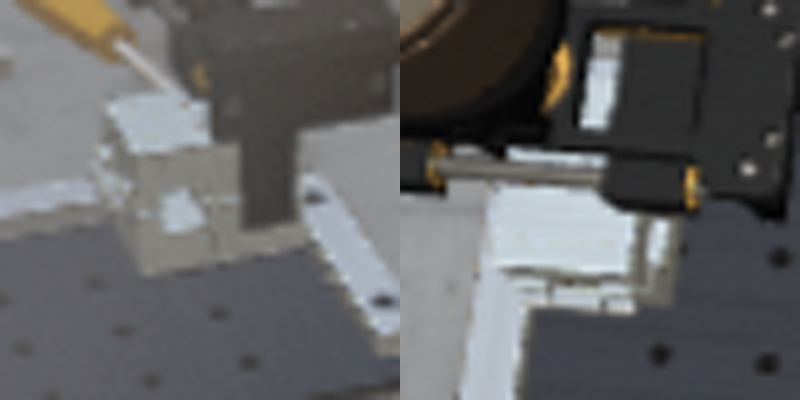

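View pics/side8.png

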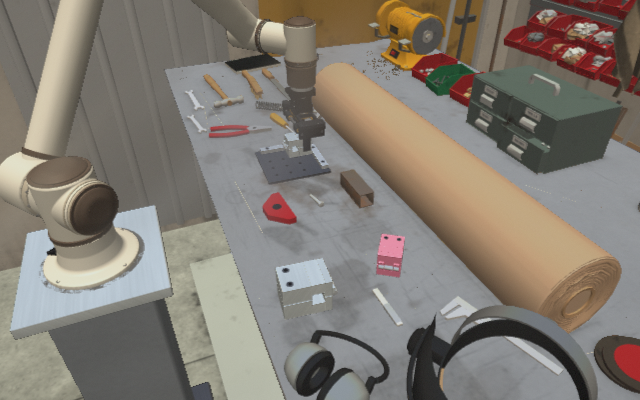

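The clamp is shut and seated in the corner, the reactions are steady on both stops, the tool is level to 0.3°, and the bystanders have not moved. Handing in.

```bash
python3 -c "
from h import *
print(env.finish_job()); st()"
```

```text
the job is handed in; nothing more can be done
None
the job is handed in; nothing more can be done
```

I closed the cap of the small bare clamp and gripped both halves at 50 N. I set the clamp flat on the plate, slid it into the corner, and handed the job in at about 15.5 s while still gripping and pushing.

Last checks:
- **Push on the stops:** about 17 N on the far stop and 14 N on the left stop, steady over the last 0.3 s. About 18 N pressed it down on the plate.
- **Level and grip:** the tool was level to about 0.3°, and the opening was 49.5 mm against the 50 mm clamp width.
- **Position:** the tool stopped within 0.6 mm in y and 2 mm in x of the home position worked out from the cameras. The x difference is about the stated calibration error.
- **Pictures:** the seam looked closed and the other things had not visibly moved.
- **Yaw:** it was 0.1 to 0.2° off my plate estimate, which is within measuring error.
- **Earlier deviation:** while I was pressing, the tool leaned about 1°. I levelled it before handing in.
- **Not checked:** I took no reading after the hand-in, because the robot no longer answered.

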